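Lock the wire spool and hold the feeder's pressure arm open

ROBOT

A 7-joint arm with a two-finger parallel gripper is mounted at the origin on the work surface. World frame = base frame: x ahead of the robot, y to its left, z up, the work surface at z = 0. Lengths are in m, angles in rad, forces in N, time in s.
With the tool pointing down it reaches from about 0.4 to 0.875 m from the base axis. Payload 19.3 kg.
Tool frame: the origin (TCP) lies at the very end of the fingers, on their centre line; the grasp point (between the pads) lies 19 mm behind it; z points along the fingers, y is the line along which they close (so a half turn about z gives the same grasp; the last joint's range is limited). The gripper opens to 85 mm and grips with 20 to 120 N. Pads are 22 mm wide; open, the fingers measure 114 mm over their backs; the gripper's body (76 mm by 85 mm) begins 54 mm behind the grasp point. The pads swing forward as they close: fully open they stand 13 mm farther back than shut.
Start: joints at [-1.377, 0.521, -0.036, 1.599, 0.021, 1.021, -0.113], TCP at [0.163, 0.603, 0.231] pointing down, gripper open.
Joint ranges: [-2.91, 2.91], [-0.3, 2.13], [-1.5, 1.42], [0.17, 2.43], [-1.26, 4.41], [0.16, 1.93], [-2.52, 2.52]. Speed limits (rad/s): [1.89, 1.89, 2.39, 2.39, 3.01, 3.01, 3.01].

INTERFACE

Orientations are given as [roll, pitch, yaw] about the fixed x, y, z axes, in that order (R = Rz(yaw) Ry(pitch) Rx(roll)).
In Python, from workcell import bot gives the robot as it stands. The module is installed in compiled form; this text tells all that it offers.
- The arm moves only by the tool apply_moves, never from a script. Its arguments are lists of equal length, an entry for each row: "claw": the finger opening in m, from 0 to 0.0854; "xyz": the shift along the tool's x, y, z in m, a list of three; "twist": the turn, a rotation vector about the tool's x, y, z in rad, a list of three. A call has 1 to 20 rows; each row shifts and turns the commanded pose from where the row before left it, along the tool's axes as they then stand; what a row does not reach is not made up. A row lasts 1/10 s, in which the tool goes at most 50 mm and 8.59 degrees, less where a joint would pass 70% of its speed; a pose out of reach is approached as far as the arm can. A call with a gripper value outside its range is refused whole. The fingers move at their own pace and stop on an object; "force" is the grip in N (left out, the last holds). Time passes only in rows, so rows that do not move let the fingers close. It gives the time, the measured TCP pose, the force, the opening and the grip force at its end, in the units of the state.
- bot.observe(): the state, without advancing time (a new reading comes with each control period).
- bot.grab_frame(name): name is "side" or "top" or "wrist"; returns a dict with "img" (384x512x3 uint8, red, green, blue), "vfov" (degrees; the focal length in pixels is half the picture's height over the tangent of half this angle, whatever the lens; pixels are square), "cx", "cy" (the principal point, pixels), "view" (4x4, takes a point from world to camera coordinates). Camera axes: x right, y up, looking along -z (the intrinsics and any distortion apply to the point x, -y, -z); pixel columns grow to the right and rows downward; lengths in m; the calibration is good to about 2 mm. A picture is of the moment at which its call begins. There is no depth.
- bot.job_done(): hands the job in; it is judged then, once.
Trained networks look in the newest picture that a camera, given by its name, has taken for a name from the list of things; names that differ only in an ending like _2 or _b are one class to them, and where a whole thing is asked for, a point or a joint stands for the part that bears it (a point fixed in the world has none). Each returns a list of dicts, best first, with "score" (0 to 1); they miss things now and then, are a little off and sometimes report something else, mostly with a low value. They report only what shows in the picture. A call takes as long as a camera call.
- bot.find_in(camera, query): "position" ([x, y, z] in m, in world coordinates, good to about 4 mm: the middle of the surface that is visible of it).
The state is a dict: "clock": time; "qpos": joint angles; "qd": joint speeds; "joint_efforts": joint torques, N m; "position": TCP position; "tool_rot": TCP orientation; "force": force on the tool from outside, world axes, zero at the start; "moment": the same for the moment, N m; "grip_width": finger opening in m; "finger_force": force on a finger pad.
Only numpy, scipy, OpenCV 4.12 (cv2) and the standard library are available. Lean on these libraries where they do the work, as an engineer would, in place of code of your own. Each camera call takes 0.05 s, during which the arm holds its last target. There are 200 camera calls.

TASK

The welding wire feeder lies open on its back with a fresh spool on its hub: push the T-bar knob on the hub down and turn it clockwise to its stop, so that it stays down and locks the spool, and let go of it. Then, before touching the tensioner, give the pressure arm a gentle tug open by its thumb tab to learn whether the tensioner still catches it; if it is caught, swing the tensioner out of the arm's fork (never force the arm against it). Swing the pressure arm wide open and finish still holding it open, for me to thread the wire, since its spring shuts it again when let go; leave the other things on the bench where they are.

Things in the scene. Friction and masses are not known exactly. Their poses are not given: they have to be found in the camera images.
- feeder: suitcase welding wire feeder, fixed, lying on its back, cover swung flat to the far side. Base half 300 x 440 mm (its x, y), rims 112 mm high, inner panel at 87 mm; cover 88 mm high from x = 162 to 462. Origin: centre of the base's underside, on the bench; z up. Spool (200 mm across, top at 147 mm) on the hub at (0, -105); drive unit's plate (top 103 mm) at x -10 to 90, y 25 to 175.
- hub_knob (a point): middle of the grey T-bar grip of the captive knob on the spool hub: bar 50 mm long (this point's x), 13 thick (y), 26 high, this point 13 mm below its top, on a round flange 64 mm across and 7 thick whose top is 13 mm below this point. Turns about the vertical through this point. Unlocked, this point is 178 mm above the bench.
- hub_push (a joint): how far the knob is pushed down, m: 0 up (start), 0.007 fully down. A spring lifts it with 6 N (up) to 10 N (down). It turns only when pushed down by at least 0.006; once turned, a lug hooks under a ledge in the hub and it stays down at about 0.0055 when let go.
- hub_turn (a joint): turn of the knob, rad, clockwise seen from above: 0 at the start (T-bar along the feeder's x axis), stop at 1.31.
- press_arm (a joint): opening of the pressure arm, rad: 0 shut (start), stop at 1.1. Swings level about pivot; shut it points along the feeder's +y and opens towards the feeder's -x (anticlockwise from above). A spring of 0.06 N m (shut) to 0.13 (open) shuts it. A caught arm has 0.05 to 0.06 rad of play (3 mm at the tab), then meets the tensioner's sprung collar and cannot open past 0.16.
- pivot (a point): fixed point on the arm's vertical pivot axis, at the height of tab, 157 mm above the bench.
- tab (a point): middle of the upright steel thumb tab on the pressure arm, on the arm's centre line, 60 mm from its pivot: 10 mm thick (across the arm, this point's x), 24 mm long (along the arm, y), rising from the arm's top at height 140 mm to 169 mm; this point is at 157 mm. Nothing near it is higher than 145 mm.
- lever: the pressure arm (dark steel bar 14 mm wide, height 108 to 140 mm, with idler roll, thumb tab and, 76 to 95 mm from the pivot, a forked end). Origin on the pivot axis at height 124 mm, its y axis along the arm towards the fork, z up.
- tensioner: rod lying level across the arm's fork, with a sprung collar and a black knob on its outer end. Origin on its vertical pivot, height 124 mm; its -x axis points to the knob. Its angle out of the fork is 0 when parallel to the feeder's x, starts at 0 to 0.55 rad, and catches the arm up to about 0.3. Swings clockwise from above (knob to feeder's +y), stop at 1.1; stays where left (0.4 N).
- tension_knob (a point): middle of the tensioner's black ribbed knob: cylinder 26 mm across, 30 mm long, lying along the rod (this point's x axis), 103 mm from the tensioner's pivot, 124 mm above the bench; the panel below it is at height 87 mm. A collar under it pushes back on a caught arm with 3 N, rising by 1 N per mm until solid at 8 mm.
- bottle: white plastic bottle, 64 mm across, 190 mm high, a bystander; origin at its foot.
- tin: open steel tin, 86 mm across, 100 mm high, a bystander; origin at its foot.
- can: closed can, 66 mm across, 120 mm high, a bystander; origin at its foot.
- hammer: hammer 260 mm long lying on the bench, a bystander; origin under its middle.

How it is judged:
On the way, in this order (a step that is already met when the one before it is completed fails the run):
1. the hub knob is pushed down, turned clockwise and stays locked down by itself, let go (value of joint hub_turn above 1 rad and value of joint hub_push above 0.004 m and contact force between the fingers and anything else below 0.1 N), for 0.2 s.
2. the pressure arm is tugged open through its play with the tensioner still where it was found (value of joint press_arm above 0.03 rad and contact force between the fingers and lever above 0.3 N and distance of tension_knob from where it was at the start of the episode below 0.012 m), for 0.1 s.
At the end, for the whole second after the job is handed in: The fingers hold the pressure arm open by more than 0.6 rad (its stop is at 1.1), at rest, with nothing else propping it; the hub knob is still locked: turned by more than 1.0 rad and down by more than 4 mm (value of joint press_arm above 0.6 rad and velocity of joint press_arm between -0.1 and 0.1 rad/s and contact force between the fingers and lever above 0.5 N and contact force between tensioner and lever below 0.2 N and value of joint hub_turn above 1 rad and value of joint hub_push above 0.004 m); the arm keeps its last pose, push and grip.
It fails at once if the arm is forced against the tensioner (more than 25 N between them) (contact force between tensioner and lever above 25 N).
It fails at once if a bystander is disturbed (moved by more than 30 mm) (distance of any of bottle, tin, can, hammer from where it was at the start of the episode above 0.03 m).
It also fails if it takes over 72 s, if anything falls off the work surface, if the arm or the gripper's body presses on something with over 40 N, if the wrist force passes 120 N, or if a joint passes its speed limit or range.

## Working session

There is one attempt and no reset: what is moved stays moved. The work goes in short steps, Python scripts to look and compute and a tool call to move; the robot and the scene stay as the last step left them, time stands still between calls to the robot, and variables do not carry over. Pictures are saved under pics/ and viewed, at most 13 in all, crops included, and the job is handed in when it is done.

Besides the shell and the picture viewer there is one more tool, called after "Request:" as name(argument=value, ...) on one line, values as JSON. apply_moves: Moves the arm, as the interface text tells. Its arguments: {"type":"object","properties":{"claw":{"type":"array"},"xyz":{"type":"array"},"twist":{"type":"array"},"force":{"type":"number"}},"required":["claw","xyz","twist"]}

```bash
mkdir -p pics
cat > h.py <<'E'
from workcell import bot
import numpy as np, cv2
def snap(c,f):
    d=bot.grab_frame(c); cv2.imwrite('pics/'+f,d['img'][:,:,::-1]); return d
def proj(d,P):
    V=np.array(d['view']); p=V[:3,:3]@np.array(P)+V[:3,3]
    f=d['img'].shape[0]/2/np.tan(np.radians(d['vfov'])/2)
    return d['cx']+f*p[0]/-p[2], d['cy']-f*p[1]/-p[2]
def ray(d,u,v,z):
    V=np.array(d['view']); f=d['img'].shape[0]/2/np.tan(np.radians(d['vfov'])/2)
    r=V[:3,:3].T@np.array([(u-d['cx'])/f,-(v-d['cy'])/f,-1]); c=-V[:3,:3].T@V[:3,3]
    return c+r*(z-c[2])/r[2]
E
python3 - <<'E'
from h import *
a=snap('top','t1.png'); b=snap('side','s1.png')
for d in (a,b): print({k:v for k,v in d.items() if k not in('img',)})
s=bot.observe(); print(s)
for c in('top','side'):
  for n in ['feeder','hub_knob','tab','lever','tensioner','tension_knob','bottle','tin','can','hammer']:
    r=bot.find_in(c,n); print(c,n,[(np.round(x['position'],3).tolist(),round(x['score'],2)) for x in r[:2]])
E
```

```text
{'vfov': 47.71247949401656, 'cx': 259.02639982789765, 'cy': 186.94823955124392, 'view': array([[ 0.03599928, -0.99933681, -0.00547611, -0.01677922],
       [ 0.97655698,  0.03401393,  0.21255474, -0.49792536],
       [-0.21222752, -0.01299955,  0.97713382, -1.72901897],
       [ 0.        ,  0.        ,  0.        ,  1.        ]])}
{'vfov': 47.6747569741999, 'cx': 256.74925927816105, 'cy': 190.1734431713373, 'view': array([[ 0.73141355, -0.681729  , -0.01672725, -0.36120362],
       [ 0.4877191 ,  0.50580542,  0.71154125, -0.33214106],
       [-0.47661757, -0.52858911,  0.70244519, -1.16653371],
       [ 0.        ,  0.        ,  0.        ,  1.        ]])}
{'clock': 0.1, 'qpos': array([-1.37720495,  0.52198407, -0.03631914,  1.59989988,  0.02118307,
        1.02114521, -0.11280739]), 'qd': array([ 0.00116536, -0.00182208, -0.00044689, -0.00117943,  0.00021552,
        0.00026665,  0.00028358]), 'joint_efforts': array([ 4.14241033e-03, -9.28475690e+01,  1.98430739e+00, -3.70535946e+01,
        1.81955908e-02,  5.23821232e-03,  9.48375236e-05]), 'position': array([0.16291995, 0.603087
[... 680 characters left out ...]
.143], 0.62)]
top tin [([0.578, 0.536, 0.052], 0.91), ([0.544, -0.07, 0.17], 0.23)]
top can [([0.36, -0.446, 0.119], 0.84), ([0.362, 0.453, 0.124], 0.43)]
top hammer [([0.566, -0.524, 0.023], 0.56)]
side feeder [([0.596, 0.012, 0.089], 0.65), ([0.56, 0.511, 0.069], 0.21)]
side hub_knob [([0.539, -0.072, 0.165], 0.68)]
side tab [([0.545, 0.128, 0.136], 0.81)]
side lever [([0.543, 0.124, 0.137], 0.63)]
side tensioner [([0.513, 0.185, 0.129], 0.7)]
side tension_knob [([0.594, 0.008, 0.088], 0.19)]
side bottle [([0.363, 0.45, 0.098], 0.85)]
side tin [([0.56, 0.507, 0.067], 0.64)]
side can [([0.351, -0.461, 0.106], 0.82), ([0.535, -0.073, 0.165], 0.21)]
side hammer [([0.558, -0.53, 0.022], 0.87)]
```

```bash
python3 -c "
import cv2
a=cv2.imread('pics/t1.png');b=cv2.imread('pics/s1.png')
cv2.imwrite('pics/t1c.png',cv2.resize(a[100:290,130:390],(800,585),interpolation=2))
cv2.imwrite('pics/s1c.png',cv2.resize(b[110:290,130:370],(800,600),interpolation=2))
"
```

```text
(no output)
```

View pics/t1c.png

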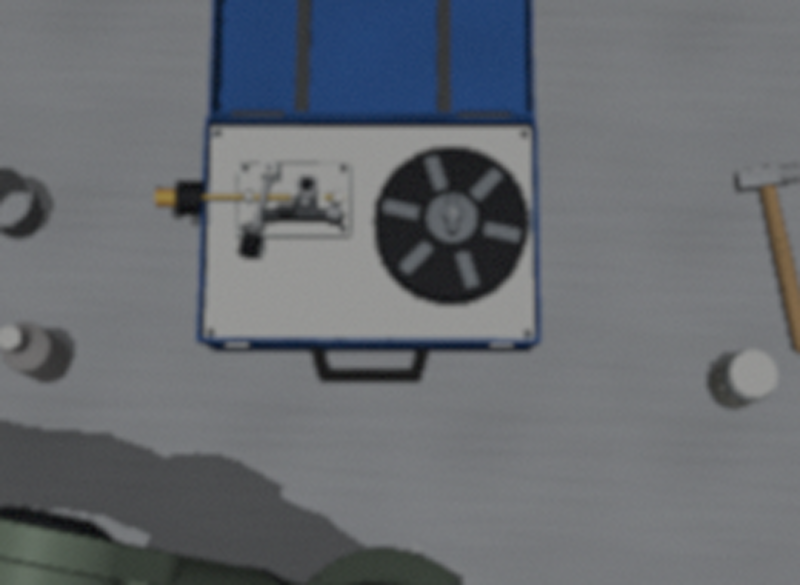

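View pics/s1c.png

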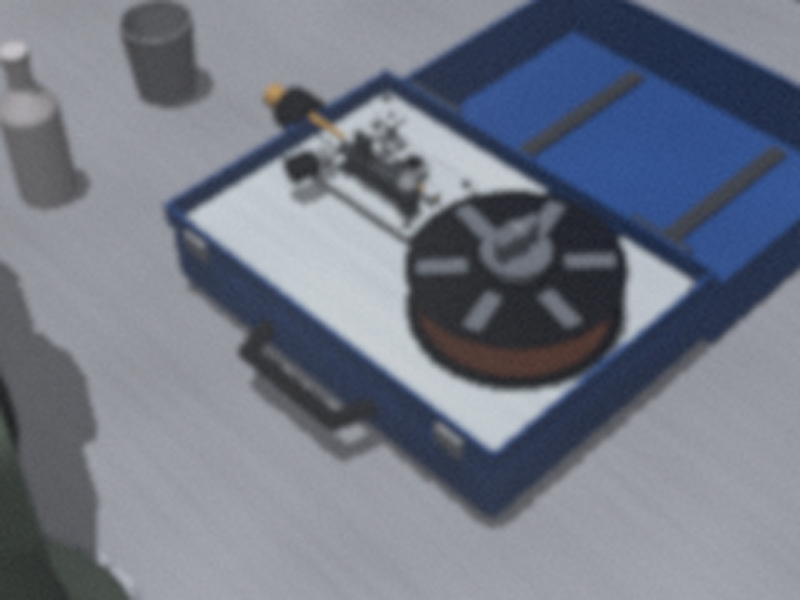

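The top crop shows the feeder nearly square to world: hub knob at (452,215), tension knob at (250,243), arm around (290,212). The side crop agrees: knob at (515,240), arm at (380,175). I'll move above the hub for a close look.

Request:
apply_moves(claw=[0.085,0.085,0.085,0.085,0.085,0.085,0.085,0.085,0.085,0.085,0.085,0.085,0.085,0.085,0.085,0.085,0.085,0.085,0.085,0.085], xyz=[[-0.027,-0.0275,-0.006],[-0.027,-0.0275,-0.006],[-0.027,-0.0275,-0.006],[-0.027,-0.0275,-0.006],[-0.027,-0.0275,-0.006],[-0.027,-0.0275,-0.006],[-0.027,-0.0275,-0.006],[-0.027,-0.0275,-0.006],[-0.027,-0.0275,-0.006],[-0.027,-0.0275,-0.006],[-0.027,-0.0275,-0.006],[-0.027,-0.0275,-0.006],[-0.027,-0.0275,-0.006],[-0.027,-0.0275,-0.006],[-0.027,-0.0275,-0.006],[-0.027,-0.0275,-0.006],[-0.027,-0.0275,-0.006],[-0.027,-0.0275,-0.006],[-0.027,-0.0275,-0.006],[-0.027,-0.0275,-0.006]], twist=[[0,0,0],[0,0,0],[0,0,0],[0,0,0],[0,0,0],[0,0,0],[0,0,0],[0,0,0],[0,0,0],[0,0,0],[0,0,0],[0,0,0],[0,0,0],[0,0,0],[0,0,0],[0,0,0],[0,0,-0.1],[0,0,-0.1],[0,0,-0.06],[0,0,0]])

```text
clock: 3.1
position: [0.5591, -0.0575, 0.3518]
tool_rot: [3.141, 0.001, 3.14]
force: [0.0, 0.9, -0.1]
grip_width: 0.085
finger_force: 0.0
```

Run:
```python
from h import *
d=bot.grab_frame('top')
q=[ray(d,130+u/3.077,100+v/3.077,0.112) for u,v in((208,121),(536,121),(199,341),(540,343))]
print(np.round(q,3))
for a,b in((0,1),(2,3),(0,2),(1,3)):
    e=q[b]-q[a]; print(np.hypot(*e[:2]),np.degrees(np.arctan2(e[1],e[0])))
w=snap('wrist','w1.png'); print(w['vfov'],np.linalg.inv(w['view'])[:3].round(3))
s=bot.observe(); print(s['clock'],s['position'],s['tool_rot'],s['qpos'])
for n in ['hub_knob','tab','lever','tensioner','tension_knob']:
    r=bot.find_in('wrist',n); print(n,[(np.round(x['position'],3).tolist(),round(x['score'],2)) for x in r[:2]])
```

```text
[[ 0.675  0.257  0.112]
 [ 0.69  -0.176  0.112]
 [ 0.381  0.249  0.112]
 [ 0.394 -0.185  0.112]]
0.4333780028097688 -88.04209367433006
0.43456189061418254 -88.32679798325518
0.2941421366044786 -178.44994530819255
0.296295439189389 -178.219082676586
68.06390669209053 [[ 0.007 -0.951 -0.308  0.484]
 [ 1.     0.006  0.005 -0.062]
 [-0.003 -0.308  0.951  0.493]]
3.2 [ 0.56041504 -0.05987112  0.35150279] [-3.13965529e+00  1.07115893e-03  3.13358602e+00] [-0.26211461  0.32950218  0.35363453  1.61803235 -0.11787595  1.2142049
  1.67790223]
hub_knob [([0.544, 0.046, 0.086], 0.75), ([0.539, -0.068, 0.164], 0.63)]
tab [([0.547, 0.121, 0.14], 0.88)]
lever [([0.552, 0.122, 0.14], 0.69)]
tensioner [([0.515, 0.183, 0.13], 0.55), ([0.538, -0.067, 0.166], 0.47)]
tension_knob []
```

View pics/w1.png

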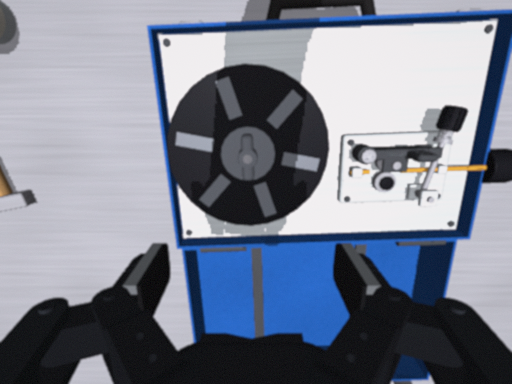

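The wrist view shows the T-bar around (247,150), the arm from about (375,155) to (440,155), the tension knob at (452,118) and its rod down to about (430,198). I'll enlarge it to get the exact points.

Run:
```python
import cv2,numpy as np
a=cv2.imread('pics/w1.png')
l=cv2.resize(a[110:200,200:290],(400,400),interpolation=2); r=cv2.resize(a[90:220,330:480],(461,400),interpolation=2)
cv2.imwrite('pics/w1z.png',np.hstack([l[:,:],r])[:,:])
b=np.hstack([l[:,30:369],r]);print(b.shape);cv2.imwrite('pics/w1z.png',b)
```

```text
(400, 800, 3)
```

View pics/w1z.png

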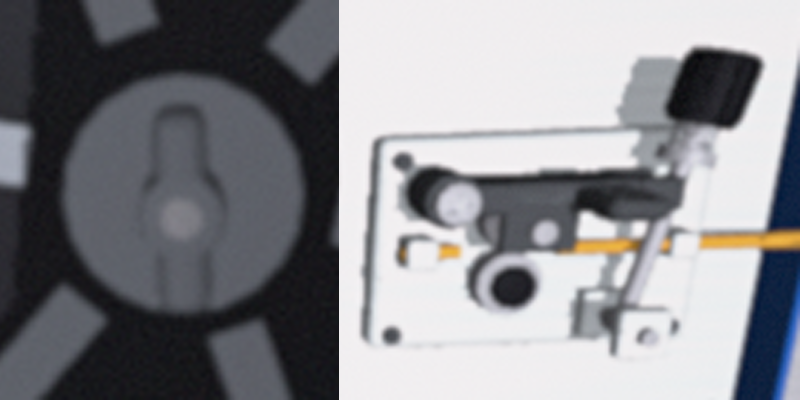

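Run:
```python
from h import *
d=bot.grab_frame('wrist')
for n,u,v,z in(('bar',247.25,156.8,.191),('flange',248.1,153.4,.165),('pivot',369.3,155,.145),('pivot157',369.3,155,.157),('tab',423,153.4,.169),('tab low',423,153.4,.145),('tpiv',430.4,199.8,.135),('tknob',451.9,118.6,.13)):
    print(n,ray(d,u,v,z).round(4))
s=bot.observe();print(s['position'],s['tool_rot'])
```

```text
bar [ 0.5388 -0.0609  0.191 ]
flange [ 0.5399 -0.0602  0.165 ]
pivot [0.546  0.0891 0.145 ]
pivot157 [0.5437 0.0841 0.157 ]
tab [0.5398 0.1404 0.169 ]
tab low [0.5442 0.155  0.145 ]
tpiv [0.6085 0.1823 0.135 ]
tknob [0.5037 0.192  0.13  ]
[ 0.55803926 -0.05507384  0.35140637] [3.14118460e+00 2.63823718e-05 3.13896616e+00]
```

Run:
```python
from h import *
for i in range(5):
    d=bot.grab_frame('wrist'); s=bot.observe()
    print(s['position'].round(4),s['qd'].round(3)[0],np.linalg.inv(d['view'])[:3,3].round(4),
     *[ (np.round(r['position'],3).tolist(),round(r['score'],2)) for r in bot.find_in('wrist','hub_knob')[:1]])
d=snap('wrist','w2.png')
g=d['img'][100:210,190:310].astype(float); print(ray(d,247.25,156.8,.191).round(4),ray(d,248.1,153.4,.165).round(4))
c=cv2.HoughCircles(cv2.medianBlur(cv2.cvtColor(d['img'],cv2.COLOR_RGB2GRAY),3),cv2.HOUGH_GRADIENT,1,50,param1=80,param2=25,minRadius=22,maxRadius=34); print(c)
c=cv2.HoughCircles(cv2.medianBlur(cv2.cvtColor(d['img'],cv2.COLOR_RGB2GRAY),3),cv2.HOUGH_GRADIENT,1,50,param1=80,param2=25,minRadius=70,maxRadius=90); print(c)
```

```text
[ 0.5581 -0.0551  0.3515] 0.002 [ 0.4803 -0.0562  0.4928] ([0.536, -0.069, 0.165], 0.76)
[ 0.5582 -0.0554  0.3515] 0.004 [ 0.4804 -0.0564  0.4928] ([0.536, -0.067, 0.164], 0.73)
[ 0.5583 -0.0556  0.3514] 0.003 [ 0.4805 -0.0566  0.4928] ([0.538, -0.068, 0.163], 0.6)
[ 0.5584 -0.0558  0.3514] 0.002 [ 0.4806 -0.0568  0.4928] ([0.536, -0.068, 0.162], 0.89)
[ 0.5584 -0.0559  0.3513] 0.003 [ 0.4806 -0.0569  0.4927] ([0.535, -0.071, 0.166], 0.96)
[ 0.5393 -0.0618  0.191 ] [ 0.5404 -0.0612  0.165 ]
[[[241.5 156.5  26.7]]]
[[[243.5 147.5  79.5]]]
```

Request:
apply_moves(claw=[0.085,0.085,0.085,0.085,0.085,0.06,0.06,0.06,0.06,0.06,0.06,0.06,0.06], xyz=[[0.009,-0.0065,0],[0.009,-0.0065,0.01],[0,0,0.025],[0,0,0.03],[0,0,0.03],[0,0,0.03],[0,0,0.02],[0,0,0.005],[0,0,0],[0,0,0],[0,0,0],[0,0,0],[0,0,0]], twist=[[0,0,-0.03],[0,0,0],[0,0,0],[0,0,0],[0,0,0],[0,0,0],[0,0,0],[0,0,0],[0,0,0],[0,0,0],[0,0,0],[0,0,0],[0,0,0]])

```text
clock: 5.35
position: [0.5408, -0.0691, 0.2018]
tool_rot: [3.142, 0.001, -3.115]
force: [-0.2, 0.3, -0.1]
grip_width: 0.0598
finger_force: 0.0
```

Run:
```python
from h import *
d=snap('wrist','w3.png'); s=bot.observe(); print(s['clock'],s['position'],s['tool_rot'],s['grip_width'])
p=s['position']
for n,P in(('bar',(.539,-.069,.191)),('tcp',p)): print(n,proj(d,P))
```

```text
5.4 [ 0.54069715 -0.06913277  0.2016701 ] [ 3.14154163e+00  5.69802328e-04 -3.11543665e+00] 0.060178390533682825
bar (np.float64(254.13489836488188), np.float64(234.42369805188804))
tcp (np.float64(253.97744127330822), np.float64(245.84000344254548))
```

View pics/w3.png

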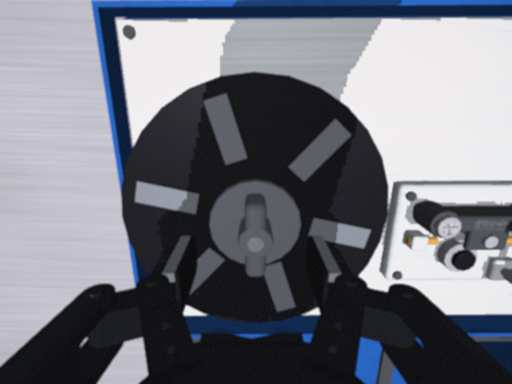

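The T-bar top runs (255,195) to (255,275), with its middle at (255,235). My estimate projects to (254,234), so it's centred. I'll descend and grip.

Request:
apply_moves(claw=[0.06,0.06,0.05,0.035,0.02,0.01,0.01,0.01,0.01,0.01], xyz=[[0,0,0.015],[0,0,0.012],[0,0,0.004],[0,0,0],[0,0,0],[0,0,0],[0,0,0],[0,0,0],[0,0,0],[0,0,0]], twist=[[0,0,0],[0,0,0],[0,0,0],[0,0,0],[0,0,0],[0,0,0],[0,0,0],[0,0,0],[0,0,0],[0,0,0]], force=60)

```text
clock: 6.4
position: [0.5408, -0.0674, 0.1709]
tool_rot: [3.14, 0.0, -3.114]
force: [-2.4, 10.4, 5.6]
grip_width: 0.0117
finger_force: 59.3
```

Request:
apply_moves(claw=[0.01,0.01,0.01,0.01,0.01,0.01], xyz=[[0,0,0.003],[0,0,0.003],[0,0,0.002],[0,0,0.002],[0,0,0],[0,0,0]], twist=[[0,0,0],[0,0,0],[0,0,0],[0,0,0],[0,0,0],[0,0,0]])

```text
clock: 7.0
position: [0.5411, -0.0672, 0.1634]
tool_rot: [3.138, 0.002, -3.114]
force: [-19.1, 14.3, 56.4]
grip_width: 0.0117
finger_force: 66.8
```

Request:
apply_moves(claw=[0.01,0.01,0.01,0.01,0.01,0.01,0.01,0.01,0.01,0.01,0.01,0.01,0.01,0.01], xyz=[[0,0.002,-0.001],[0,0,0],[0,0,0],[0,0,0],[0,0,0],[0,0,0],[0,0,0],[0,0,0],[0,0,0],[0,0,0],[0,0,0],[0,0,0],[0,0,0],[0,0,0]], twist=[[0,0,0],[0,0,0.11],[0,0,0.11],[0,0,0.11],[0,0,0.11],[0,0,0.11],[0,0,0.11],[0,0,0.11],[0,0,0.11],[0,0,0.11],[0,0,0.11],[0,0,0.11],[0,0,0.1],[0,0,0]])

```text
clock: 8.4
position: [0.5436, -0.0631, 0.1637]
tool_rot: [3.135, -0.003, 1.858]
force: [3.5, 24.3, 33.4]
grip_width: 0.0114
finger_force: 63.5
```

Request:
apply_moves(claw=[0.03,0.05,0.06,0.06,0.06,0.06,0.06,0.06,0.06,0.06], xyz=[[0,0,-0.003],[0,0,0],[0,0,0],[0,0,-0.005],[0,0,-0.02],[0,0,-0.03],[0,0,-0.03],[0,0,-0.02],[0,0,0],[0,0,0]], twist=[[0,0,0],[0,0,0],[0,0,0],[0,0,0],[0,0,0],[0,0,0],[0,0,0],[0,0,0],[0,0,0],[0,0,0]])

```text
clock: 9.4
position: [0.5404, -0.0672, 0.2693]
tool_rot: [3.141, -0.0, 1.858]
force: [-0.2, -0.5, -0.7]
grip_width: 0.0602
finger_force: 0.0
```

Run:
```python
from h import *
d=snap('wrist','w4.png'); s=bot.observe(); print(s['clock'],s['position'],s['tool_rot'],s['grip_width'],s['force'])
for n in ['hub_knob','tab','lever','tension_knob']:
    r=bot.find_in('wrist',n); print(n,[(np.round(x['position'],3).tolist(),round(x['score'],2)) for x in r[:2]])
```

```text
9.45 [ 0.54019401 -0.0671029   0.26880034] [-3.14092976e+00 -2.88895998e-04  1.85769761e+00] 0.0597459055141002 [ 0.30356542 -0.58618281 -0.09895067]
hub_knob [([0.538, -0.068, 0.16], 0.76)]
tab [([0.551, 0.084, 0.14], 0.91)]
lever [([0.553, 0.082, 0.141], 0.69)]
tension_knob [([0.596, -0.005, 0.088], 0.25)]
```

View pics/w4.png

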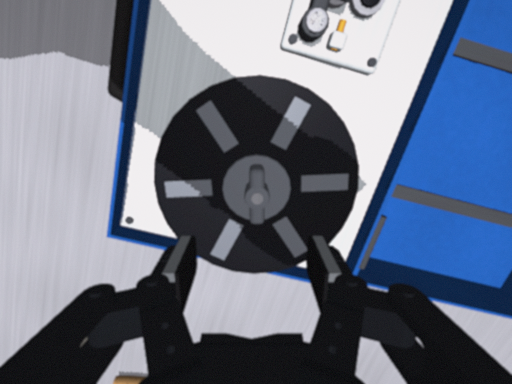

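The T-bar is lined up with the tool, at (257,195), so the full turn was made and it stays down. Next I'll move over the pressure arm.

Request:
apply_moves(claw=[0.06,0.06,0.06,0.06,0.06,0.06,0.06,0.06,0.06,0.06,0.06,0.06], xyz=[[0.034,0.0107,-0.01],[0.034,0.0107,-0.01],[0.034,0.0107,0],[0.034,0.0107,0],[0.034,0.0107,0],[0.033,0.0105,0],[0,0,0],[0,0,0],[0,0,0],[0,0,0],[0,0,0],[0,0,0]], twist=[[0,0,0],[0,0,0],[0,0,0],[0,0,0],[0,0,0],[0,0,0],[0,0,0.13],[0,0,0.127],[0,0,0],[0,0,0],[0,0,0],[0,0,0]])

```text
clock: 10.85
position: [0.5445, 0.1454, 0.2893]
tool_rot: [-3.142, -0.0, 1.602]
force: [-0.7, -0.4, 0.2]
grip_width: 0.0596
finger_force: 0.0
```

Run:
```python
from h import *
d=snap('wrist','w5.png'); s=bot.observe(); print(s['clock'],s['position'],s['tool_rot'],s['grip_width'],s['force'],s['qpos'])
for n in ['hub_knob','tab','lever','tension_knob']:
    r=bot.find_in('wrist',n); print(n,[(np.round(x['position'],3).tolist(),round(x['score'],2)) for x in r[:2]])
for P in((.544,.146,.169),(.546,.086,.14),(.504,.192,.124)): print(proj(d,P))
cv2.imwrite('pics/w5z.png',cv2.resize(d['img'][20:320,100:500,::-1],(800,600),interpolation=2))
np.savez('w5.npz',**{k:d[k] for k in d})
```

```text
10.9 [0.54449792 0.1454387  0.28936076] [ 3.14150221e+00 -1.99267844e-04  1.60183092e+00] 0.059900276748884616 [ 0.5701346  -0.47473314  0.29836964] [-0.92808139  0.47232874  0.81055274  1.72295466 -0.3772224   1.10968602
  0.03001058]
hub_knob [([0.542, -0.042, 0.158], 0.66)]
tab []
lever [([0.554, 0.132, 0.144], 0.71), ([0.547, -0.042, 0.161], 0.64)]
tension_knob [([0.525, 0.188, 0.135], 0.95), ([0.552, 0.129, 0.139], 0.26)]
(np.float64(250.18012802671092), np.float64(182.9486482567398))
(np.float64(250.45532197526492), np.float64(227.15905987323617))
(np.float64(213.82622441016935), np.float64(128.19135533272188))
```

View pics/w5z.png

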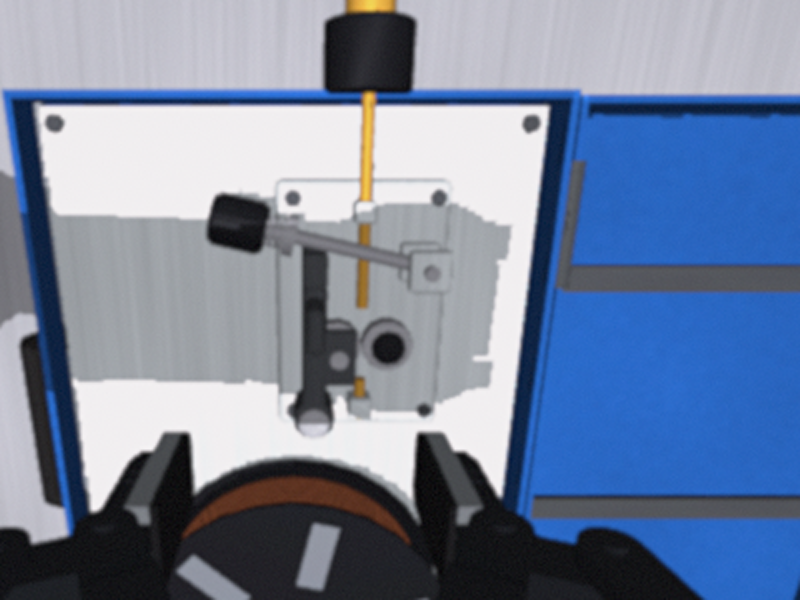

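The crop shows the pivot cap at (314,415), the tab at about (315,325), the arm pointing up along column 315, the tension knob at (238,222) and the rod crossing the fork to its pivot at (432,272). It's probably caught. Now to compute positions.

Run:
```python
from h import *
d=dict(np.load('w5.npz'))
f=lambda u,v,z: ray(d,100+u/2,20+v/2,z).round(4)
for n,u,v,z in(('pivcap',314,418,.14),('pivcap',314,418,.157),('tab',315,322,.169),('arm near fork',315,262,.14),('tknob',238,222,.124),('tpiv',432,272,.130)): print(n,f(u,v,z))
print([ [round(float(2*(a-o)),0) for a,o in zip(proj(d,P),(100,20))] for P in((.551,.134,.169),(.551,.158,.169),(.551,.146,.140))])
cv2.imwrite('pics/w5y.png',cv2.resize(d['img'][120:240,220:300,::-1],(400,600),interpolation=cv2.INTER_CUBIC))
```

```text
pivcap [0.5534 0.084  0.14  ]
pivcap [0.5528 0.0921 0.157 ]
tab [0.5509 0.1482 0.169 ]
arm near fork [0.5507 0.172  0.14  ]
tknob [0.5095 0.1892 0.124 ]
tpiv [0.6137 0.1668 0.13  ]
[[314.0, 350.0], [316.0, 302.0], [314.0, 311.0]]
```

View pics/w5y.png

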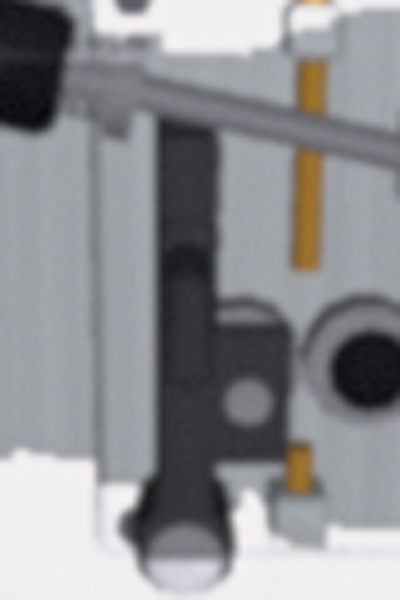

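Request:
apply_moves(claw=[0.03,0.03,0.03,0.03,0.03,0.03,0.03,0.03,0.03,0.03,0.03,0.03,0.03], xyz=[[0.0015,0.0065,0.02],[0,0,0.03],[0,0,0.01],[0,0,0.01],[0,0,0],[0,0,0.02],[0,0,0.025],[0,0,0.02],[0,0,0.005],[0,0,0],[0,0,0],[0,0,0],[0,0,0]], twist=[[0,0,0],[0,0,0],[0,0,0],[0,0,0],[0,0,0],[0,0,0],[0,0,0],[0,0,0],[0,0,0],[0,0,0],[0,0,0],[0,0,0],[0,0,0]], force=20)

```text
clock: 12.4
position: [0.5512, 0.1475, 0.1501]
tool_rot: [3.141, -0.0, 1.601]
force: [-0.2, -0.7, 0.4]
grip_width: 0.03
finger_force: 0.0
```

Run:
```python
from h import *
F=[]
for i in range(4):
    d=bot.grab_frame('wrist'); s=bot.observe(); F.append(s['force'])
print(s['clock'],s['position'],s['grip_width'],np.round(F,2)); 
cv2.imwrite('pics/w6.png',cv2.resize(d['img'][80:384,60:460,::-1],(789,600),interpolation=2))
np.savez('w6.npz',**d)
```

```text
12.6 [0.55096106 0.14741265 0.14951129] 0.029669769809560504 [[ 0.21  0.19  0.37]
 [-0.03 -0.25 -0.02]
 [ 0.54 -0.42 -0.09]
 [-0.05 -0.01 -0.43]]
```

View pics/w6.png

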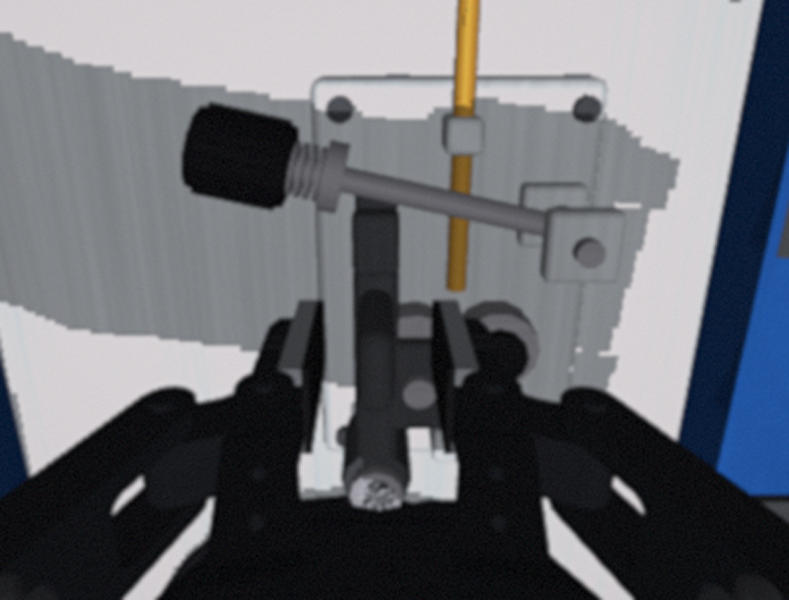

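The tab is centred between the fingers, at crop column 376 with the pads at 310 and 446. Now tug gently towards -x.

Request:
apply_moves(claw=[0.03,0.03,0.03,0.03,0.03,0.03,0.03], xyz=[[0,-0.004,0],[0,-0.004,0],[0,-0.002,0],[0,-0.001,0],[0,-0.001,0],[0,0,0],[0,0,0]], twist=[[0,0,0],[0,0,0],[0,0,0],[0,0,0],[0,0,0],[0,0,0],[0,0,0]])

```text
clock: 13.3
position: [0.539, 0.1471, 0.1493]
tool_rot: [3.141, -0.0, 1.601]
force: [1.4, -0.0, 0.1]
grip_width: 0.0298
finger_force: 0.6
```

Request:
apply_moves(claw=[0.03,0.03,0.03], xyz=[[0,-0.0015,0],[0,0,0],[0,0,0]], twist=[[0,0,0],[0,0,0],[0,0,0]])

```text
clock: 13.6
position: [0.5375, 0.147, 0.1493]
tool_rot: [3.141, -0.0, 1.601]
force: [2.2, 1.7, 0.3]
grip_width: 0.0303
finger_force: 1.1
```

Request:
apply_moves(claw=[0.03,0.03,0.03], xyz=[[0,-0.0015,0],[0,0,0],[0,0,0]], twist=[[0,0,0],[0,0,0],[0,0,0]])

```text
clock: 13.9
position: [0.5367, 0.147, 0.1495]
tool_rot: [3.14, 0.0, 1.601]
force: [7.5, 1.7, -3.9]
grip_width: 0.0301
finger_force: 3.8
```

It's caught: the force jumped to 7.5 N after about 3 mm. I'll back off the tab and lift, then work out the tensioner knob position.

Request:
apply_moves(claw=[0.03,0.03,0.03,0.03,0.03,0.03,0.0,0.0,0.0,0.0], xyz=[[0,0.003,0],[0,0.005,0],[0,0.006,0],[0,0,-0.015],[0,0,-0.025],[0,0,-0.025],[0,0,0],[0,0,0],[0,0,0],[0,0,0]], twist=[[0,0,0],[0,0,0],[0,0,0],[0,0,0],[0,0,0],[0,0,0],[0,0,0],[0,0,0],[0,0,0],[0,0,0]])

```text
clock: 14.9
position: [0.5496, 0.1472, 0.2138]
tool_rot: [-3.141, 0.0, 1.601]
force: [0.1, -0.3, 0.1]
grip_width: 0.0003
finger_force: 0.0
```

Run:
```python
from h import *
d=dict(np.load('w6.npz')); k=400/789
f=lambda u,v,z: ray(d,60+u*k,80+v*k,z).round(4)
for n,u,v,z in(('knob c',240,157,.132),('knob inner end',290,170,.124),('tpiv',588,252,.135),('collar',333,178,.124)): print(n,f(u,v,z))
d=bot.grab_frame('wrist'); s=bot.observe(); print(s['clock'],s['position'],s['tool_rot'],s['grip_width'])
print([(np.round(x['position'],3).tolist(),round(x['score'],2)) for x in bot.find_in('wrist','tension_knob')[:2]])
```

```text
knob c [0.5108 0.1906 0.132 ]
knob inner end [0.5239 0.1854 0.124 ]
tpiv [0.6138 0.1655 0.135 ]
collar [0.537  0.1832 0.124 ]
14.95 [0.54958991 0.14721305 0.21379426] [-3.14062985e+00  4.47155745e-04  1.60067679e+00] 0.0006079786372439706
[([0.525, 0.186, 0.136], 0.96)]
```

Request:
apply_moves(claw=[0,0,0,0,0,0,0,0], xyz=[[0.0075,-0.0246,0],[0.007,-0.0246,0],[0,0,0.02],[0,0,0.025],[0,0,0.025],[0,0,0.02],[0,0,0.003],[0,0,0]], twist=[[0,0,0],[0,0,0],[0,0,0],[0,0,0],[0,0,0],[0,0,0],[0,0,0],[0,0,0]])

```text
clock: 15.8
position: [0.5002, 0.16, 0.1212]
tool_rot: [-3.141, 0.001, 1.6]
force: [0.1, 0.3, 0.9]
grip_width: 0.0002
finger_force: 0.0
```

Request:
apply_moves(claw=[0,0,0,0,0,0,0,0], xyz=[[0.006,0,0],[0.008,0.001,0],[0.01,0.003,0],[0.01,0.003,0],[0.01,0.004,0],[0.01,0.004,0],[0.003,0,0],[0,0,0]], twist=[[0,0,0],[0,0,0],[0,0,0],[0,0,0],[0,0,0],[0,0,0],[0,0,0],[0,0,0]])

```text
clock: 16.6
position: [0.5135, 0.2182, 0.1211]
tool_rot: [-3.141, 0.0, 1.601]
force: [0.4, -1.0, -0.3]
grip_width: 0.0002
finger_force: 0.0
```

Request:
apply_moves(claw=[0,0,0,0.03,0.03,0.03,0.03,0.03,0.03,0.03], xyz=[[-0.008,0,0],[0,0,-0.02],[0,0,-0.04],[0,0,-0.03],[-0.015,0.008,0],[-0.02,0.01,0],[-0.02,0.01,0],[0,0,0],[0,0,0],[0,0,0]], twist=[[0,0,0],[0,0,0],[0,0,0],[0,0,0],[0,0,0],[0,0,0],[0,0,0],[0,0,0],[0,0,0],[0,0,0]])

```text
clock: 17.6
position: [0.5431, 0.1558, 0.2112]
tool_rot: [-3.141, -0.0, 1.601]
force: [0.1, -0.0, 0.2]
grip_width: 0.0298
finger_force: 0.0
```

Run:
```python
from h import *
d=bot.grab_frame('wrist'); s=bot.observe(); print(s['clock'],s['position'],s['tool_rot'],s['grip_width'],s['force'])
cv2.imwrite('pics/w7.png',d['img'][:,:,::-1])
for n in ('tension_knob','tab','lever'): print([(np.round(x['position'],3).tolist(),round(x['score'],2)) for x in bot.find_in('wrist',n)[:2]])
print(proj(d,(.551,.147,.169)))
```

```text
17.65 [0.54309418 0.15604576 0.21120591] [-3.14127478e+00 -1.97029689e-04  1.60139110e+00] 0.029979217673128507 [-0.5942664   0.42939062 -0.70620218]
[([0.545, 0.23, 0.138], 0.81)]
[([0.551, 0.132, 0.138], 0.92)]
[([0.556, 0.137, 0.14], 0.66)]
(np.float64(261.3352016087194), np.float64(226.96104674291394))
```

View pics/w7.png

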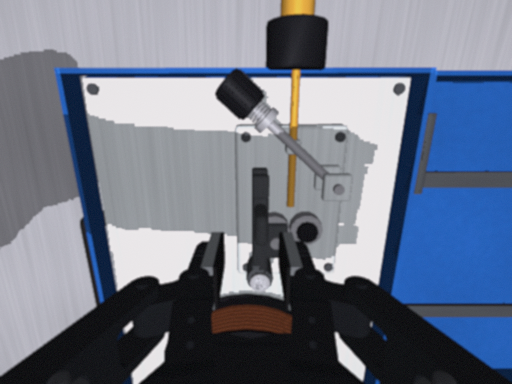

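The tensioner is well out of the fork, with its knob at (240,92). The arm is shut, with the tab at about (261,225). I'll go down astride the tab and swing the arm open along its arc.

Request:
apply_moves(claw=[0.03,0.03,0.03,0.03,0.03,0.02,0.02,0.02,0.02], xyz=[[-0.009,0.008,0],[0,0,0.02],[0,0,0.02],[0,0,0.018],[0,0,0.003],[0,0,0],[0,0,0],[0,0,0],[0,0,0]], twist=[[0,0,0],[0,0,0],[0,0,0],[0,0,0],[0,0,0],[0,0,0],[0,0,0],[0,0,0],[0,0,0]])

```text
clock: 18.7
position: [0.552, 0.147, 0.1509]
tool_rot: [3.141, -0.0, 1.601]
force: [0.1, 0.0, -0.3]
grip_width: 0.0202
finger_force: 0.0
```

Request:
apply_moves(claw=[0.02,0.02,0.02,0.02,0.02,0.02], xyz=[[0,-0.004,0],[-0.0002,-0.005,0],[-0.0002,-0.005,0],[-0.0002,-0.005,0],[0,0,0],[0,0,0]], twist=[[0,0,0],[0,0,-0.083],[0,0,-0.083],[0,0,-0.083],[0,0,0],[0,0,0]])

```text
clock: 19.3
position: [0.5331, 0.1446, 0.1505]
tool_rot: [3.141, -0.0, 1.847]
force: [1.2, -0.8, 1.3]
grip_width: 0.0199
finger_force: 0.5
```

Request:
apply_moves(claw=[0.02,0.02,0.02,0.02,0.02,0.02,0.02,0.02,0.02,0.02], xyz=[[-0.0002,-0.005,0],[-0.0002,-0.005,0],[-0.0002,-0.005,0],[-0.0002,-0.005,0],[-0.0002,-0.005,0],[-0.0002,-0.005,0],[-0.0002,-0.005,0],[-0.0002,-0.005,0],[0,0,0],[0,0,0]], twist=[[0,0,-0.083],[0,0,-0.083],[0,0,-0.083],[0,0,-0.083],[0,0,-0.083],[0,0,-0.083],[0,0,-0.083],[0,0,-0.083],[0,0,0],[0,0,0]])

```text
clock: 20.3
position: [0.501, 0.1221, 0.1504]
tool_rot: [3.141, 0.0, 2.51]
force: [0.8, 0.7, 0.4]
grip_width: 0.02
finger_force: 0.7
```

Request:
apply_moves(claw=[0.005,0.005,0.005,0.005,0.005,0.005,0.005,0.005], xyz=[[0,0,0],[0,0,0],[0,0,0],[0,0,0],[0,0,0],[0,0,0],[0,0,0],[0,0,0]], twist=[[0,0,0],[0,0,0],[0,0,0],[0,0,0],[0,0,0],[0,0,0],[0,0,0],[0,0,0]], force=25)

```text
clock: 21.1
position: [0.5006, 0.122, 0.1503]
tool_rot: [3.142, -0.0, 2.514]
force: [-1.3, 0.8, 5.4]
grip_width: 0.0089
finger_force: 27.7
```

Run:
```python
from h import *
d=bot.grab_frame('wrist'); s=bot.observe(); print(s['clock'],s['position'],s['tool_rot'],s['grip_width'],s['force'],s['finger_force'])
cv2.imwrite('pics/w8.png',d['img'][:,:,::-1])
print(np.arctan2(.5525-s['position'][0],s['position'][1]-.087)-.03)
```

```text
21.15 [0.50061212 0.12199262 0.15031361] [-3.14156726e+00 -1.26317913e-04  2.51373495e+00] 0.009104578976190627 [-0.9709284   1.00323358  5.27475408] 27.703300416469574
0.9474664673028641
```

View pics/w8.png

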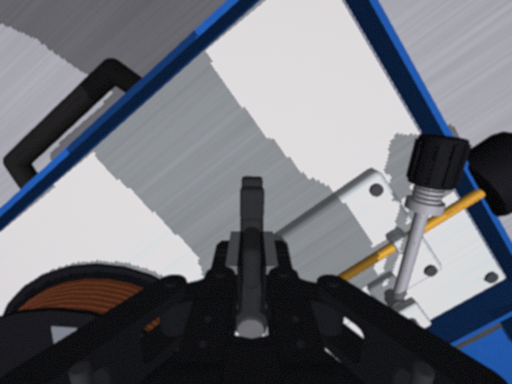

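The fingers hold the tab near (250,245), and the arm is about 0.93 rad open and clear of the tensioner at (415,225). Handing in.

```bash
python3 -c "
from workcell import bot
print(bot.job_done())"
```

```text
the job is handed in; nothing more can be done
None
```

I locked the spool knob down and let go of it. A gentle tug showed the tensioner still caught the arm, so I swung the tensioner clear; the gripper now holds the arm open at about 0.93 rad. I've handed the job in, but it returned no verdict.

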